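# Close the storage jar snugly in the jar holder

### The job

The lid of the blue square jar is only resting loosely on its neck. Set the jar fully down in the grey jar holder so that it cannot turn and let go of it, then press the lid straight down home on its neck, and then screw it clockwise (seen from above) until it is snug: stop when the seal clearly resists, do not overtighten it. Leave the jar in the holder, and do not disturb the grey-topped shaker, the small tin or the black-capped spice jar near the work.

Things in the scene. Friction and masses are not known exactly. Their poses are not given: they have to be found in the camera images.
- jar: loose dark blue square jar, 62 x 62 mm, straight sides 90 mm high, 0.45 kg with lid (0.3 to 0.6); origin at the centre of its underside, z up. On its -x side: a white label panel and, on the upper edge, a short white index mark. Twisting the lid would spin it outside the holder. To carry it, grip two flat sides from above within 25 mm of their top, so that the palm does not push the lid.
- lid_top (a point): centre of the top of the white ribbed round lid, 54 mm diameter, 22 mm high: 119 mm above the jar's underside when loose, 113 mm when pressed home. The lid cannot come off. A red line runs from its centre to the rim and down its side; it comes round to the jar's white index mark when the lid is snug. Grip it across its diameter with 60 N or more to turn it.
- lid_press (a joint): how far the lid is pressed down on its neck, m: 0 = loose and proud, 0.006 = home. Moves under about 7 N of push and stays where it is left.
- lid_turn (a joint): how far the lid is run down its thread, rad, growing clockwise from above; starts at 0 to 0.7, ends at 2.0 where the seal touches. Turns lightly, at about 0.15 N m, and stays where it is left.
- lid_seal (a joint): how far the lid is wound on against its seal after the thread's end, rad clockwise: 0 until lid_turn is 2.0, then needs 0.5 N m, rising 1.8 N m per rad (held still, the arm feels about 0.15 N m plus that rise). Snug from 0.10 (0.68 N m turning; red line at the index mark at 0.20), overtightened beyond 0.42 (1.25 N m). Let go, it stays; from beyond 0.28 it springs back to 0.28.
- jar_holder: grey plastic jar holder, fixed to the worktop: square pocket 67 x 67 mm, whose walls rise 26 mm above the pocket floor, with outward flared lips up to 38 mm above the floor; foot 116 mm across. Origin at the centre of its underside; the pocket's sides lie along its x and y axes. The jar may stand in it in any of the four quarter turns.
- holder_floor (a point): centre of the pocket floor, 10 mm above the worktop; the jar's underside stands here.
- shaker: bystander: small white shaker with a grey top, 44 mm diameter, 90 mm high; origin at the centre of its underside
- tin: bystander: pale green tin, 58 mm diameter, 72 mm high; origin at the centre of its underside
- black_cap_jar: bystander: round spice jar with black cap, 41 mm diameter, 105 mm high; origin at the centre of its underside
There are look-alikes about, which are no part of the job. Several things have the shape of the jar_holder; the one meant has the colours described above.

How it is judged:
By the outcome, as a careful person would: the job done as asked, in the order asked, and still so for the second after the job is handed in, with the robot touching nothing.
It also fails if it takes over 69 s, if anything falls off the work surface, if the arm or the gripper's body presses on something with over 40 N, if the wrist force passes 120 N, or if a joint passes its speed limit or range.

### The arm

A 6-joint arm with a two-finger parallel gripper is mounted at the origin on a cart in front of the work surface, level with it; the furniture and walls round the work are solid. World frame = base frame: x ahead of the robot, y to its left, z up, the work surface at z = 0. Lengths are in m, angles in rad, forces in N, time in s.
With the tool pointing down it reaches from about 0.35 to 1 m from the base axis. Payload 7.1 kg.
Tool frame: the origin (TCP) lies between the finger pads; the fingertips stand 22 mm ahead of it and the grasp point (between the pads) lies 3 mm ahead of it; z points along the fingers, y is the line along which they close (so a half turn about z gives the same grasp; the last joint's range is limited). The gripper opens to 85 mm and grips with 20 to 120 N. Pads are 22 mm wide; open, the fingers measure 114 mm over their backs; the gripper's body (76 mm by 85 mm) begins 54 mm behind the grasp point. The pads swing forward as they close: fully open they stand 13 mm farther back than shut.
Start: joints at [-1.292, 0.423, 1.63, -0, 1.089, -0.019], TCP at [0.183, -0.597, 0.223] pointing down, gripper open.
Joint ranges: [-3, 3], [-0.9, 2.11], [0.09, 2.58], [-1.31, 4.45], [0.11, 2.69], [-2.54, 2.54]. Speed limits (rad/s): [2.39, 2.39, 3.01, 3.14, 3.14, 3.14].

### API

Orientations are given as a rotation vector (axis times angle).
In Python, from rig import manip gives the robot as it stands. The module is installed in compiled form; this text tells all that it offers. Calls block until the motion is done:
- manip.move_to(position, orientation): joint-space move of the TCP to a pose.
- manip.servo_line(position, orientation=None, rate=0.15): straight line of the TCP; orientation=None keeps the orientation; rate is the mean speed in m/s.
- manip.set_joints(angles): joint-space move.
- manip.command_gripper(opening, f_grip=None): finger opening in m; f_grip is the grip in N (None keeps the last); returns when the fingers have stopped.
- manip.hold(seconds).
- manip.solve_ik(position, orientation): joint angles nearest the present ones, or None.
- manip.camera(name): name is "scene" or "side" or "wrist"; returns a dict with "image" (420x560x3 uint8, red, green, blue), "fx", "fy", "cx", "cy" (pixels), "cam_to_world" (4x4, takes a point from camera to world coordinates); the wrist camera has in their place "mount" (4x4, takes a point from camera to tool coordinates, whose origin is the TCP and whose axes are the flange's). Camera axes: x right, y down, z forward; pixel columns grow to the right and rows downward; lengths in m; the calibration is good to about 2 mm. A picture is of the moment at which its call begins: read the wrist's pose just before it. There is no depth.
A pose or a line that the arm cannot do raises manip.IKError and nothing moves.
- manip.sign_off(): hands the job in; it is judged then, once.
Readings, each from a call of its own:
- manip.get_time(): time.
- manip.get_joint_positions(): joint angles.
- manip.get_joint_vel(): joint speeds.
- manip.get_tau(): joint torques, N m.
- manip.get_position(): TCP position.
- manip.get_ee_rot(): TCP orientation.
- manip.get_contact_force(): force on the tool from outside, world axes, zero at the start.
- manip.get_torque(): the same for the moment, N m.
- manip.get_width(): finger opening in m.
- manip.get_grip_force(): force on a finger pad.
Only numpy, scipy, OpenCV 4.12 (cv2) and the standard library are available. Lean on these libraries where they do the work, as an engineer would, in place of code of your own. Each camera call takes 0.05 s, during which the arm holds its last target. There are 200 camera calls.

## Working session

There is one attempt and no reset: what is moved stays moved. The work goes in short steps, each a Python script; the robot and the scene stay as the last script left them, time stands still between calls to the robot, and variables do not carry over. Pictures are saved under pics/ and viewed, at most 10 in all, crops included, and the job is handed in when it is done.

```bash
mkdir -p pics
python3 - <<'E'
from rig import manip
import cv2,numpy as np
for n in("scene","side","wrist"):
    c=manip.camera(n); cv2.imwrite(f"pics/{n}0.png",c["image"][:,:,::-1])
    print(n,c["fx"],c["fy"],c["cx"],c["cy"]); print(np.round(c.get("cam_to_world",c.get("mount")),4).tolist())
print(manip.get_ee_rot(),manip.get_position(),manip.get_time(),manip.get_width(),manip.get_torque())
E
```

```text
scene 392.1273279200617 392.1273279200617 280.0233286520345 211.4643341268723
[[-0.776, -0.4096, 0.4796, -0.1418], [-0.6307, 0.5059, -0.5885, 0.5983], [-0.0016, -0.7591, -0.6509, 0.9714], [0.0, 0.0, 0.0, 1.0]]
side 414.4964680618681 414.4964680618681 278.42704981202775 209.5597683612016
[[-0.8133, -0.4372, 0.3839, 0.0361], [-0.5818, 0.623, -0.523, 0.4813], [-0.0105, -0.6486, -0.761, 0.9979], [0.0, 0.0, 0.0, 1.0]]
wrist 300.99008445605716 300.99008445605716 280.31854225382114 213.55069504548774
[[-0.0, -0.9542, -0.2992, 0.0754], [1.0, 0.0001, -0.0005, 0.0004], [0.0005, -0.2992, 0.9542, -0.1513], [0.0, 0.0, 0.0, 1.0]]
[-3.10561131e+00 -4.65872628e-01  2.59489390e-04] [ 0.18327542 -0.59705572  0.22230767] 0.15 0.08550768342687208 [-0.02609112  0.01876369 -0.0259714 ]
```

View pics/scene0.png

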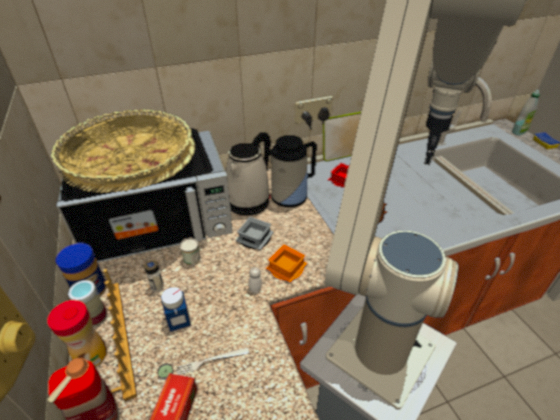

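View pics/side0.png

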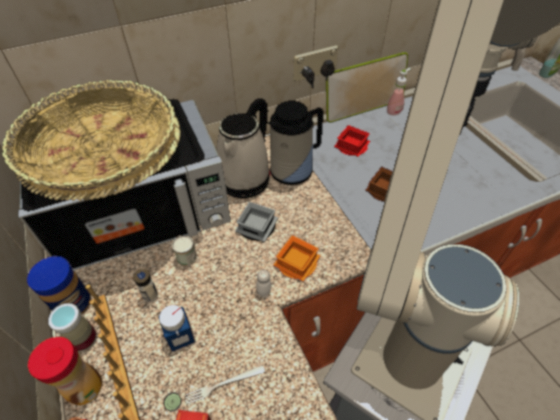

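The scene view shows the jar near (176,310), the grey holder near (254,234), the tin at (190,252), the black-capped jar at (153,277) and the shaker at (254,281). In the side view the jar is near (178,330) and the holder near (256,222). I'll enlarge both.

```bash
cat > h.py <<'E'
from rig import manip
import numpy as np, cv2
from scipy.spatial.transform import Rotation as R
def ray_z(c,uv,z,T=None):
    T=np.array(c["cam_to_world"]) if T is None else T
    d=T[:3,:3]@[(uv[0]-c["cx"])/c["fx"],(uv[1]-c["cy"])/c["fy"],1]
    return T[:3,3]+d*(z-T[2,3])/d[2]
def proj(c,p,T=None):
    T=np.array(c["cam_to_world"]) if T is None else T
    q=T[:3,:3].T@(np.array(p)-T[:3,3]); return np.array([c["cx"]+c["fx"]*q[0]/q[2],c["cy"]+c["fy"]*q[1]/q[2]])
def wristT(c,pos,rv):
    T=np.eye(4);T[:3,:3]=R.from_rotvec(rv).as_matrix();T[:3,3]=pos;return T@np.array(c["mount"])
def down(yaw): # tool z down, tool x at world angle yaw
    x=np.array([np.cos(yaw),np.sin(yaw),0]);z=np.array([0,0,-1.]);return R.from_matrix(np.c_[x,np.cross(z,x),z]).as_rotvec()
E
python3 - <<'E'
import cv2
a=cv2.imread("pics/scene0.png")[200:350,130:330]; b=cv2.imread("pics/side0.png")[190:360,120:330]
cv2.imwrite("pics/sc1.png",cv2.resize(a,None,fx=4,fy=4,interpolation=cv2.INTER_CUBIC))
cv2.imwrite("pics/sd1.png",cv2.resize(b,None,fx=3.5,fy=3.5,interpolation=cv2.INTER_CUBIC))
E
```

```text
(no output)
```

View pics/sc1.png

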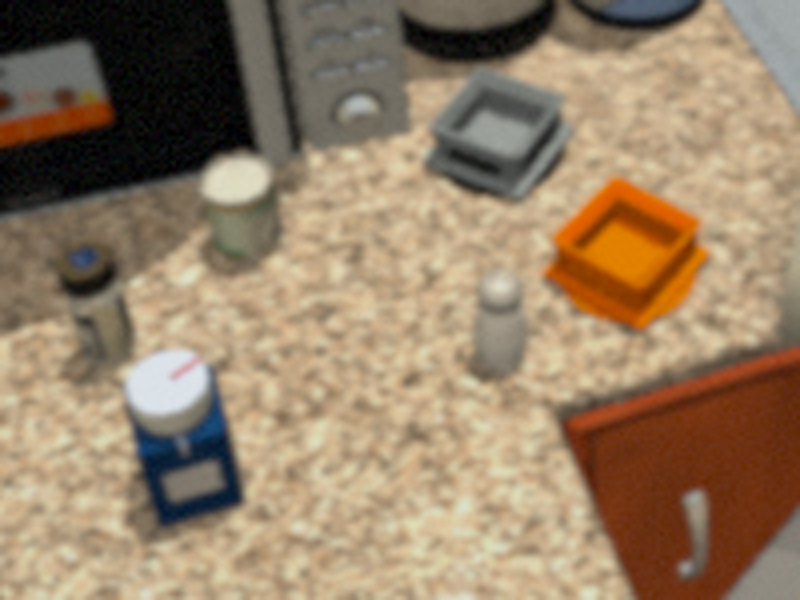

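View pics/sd1.png

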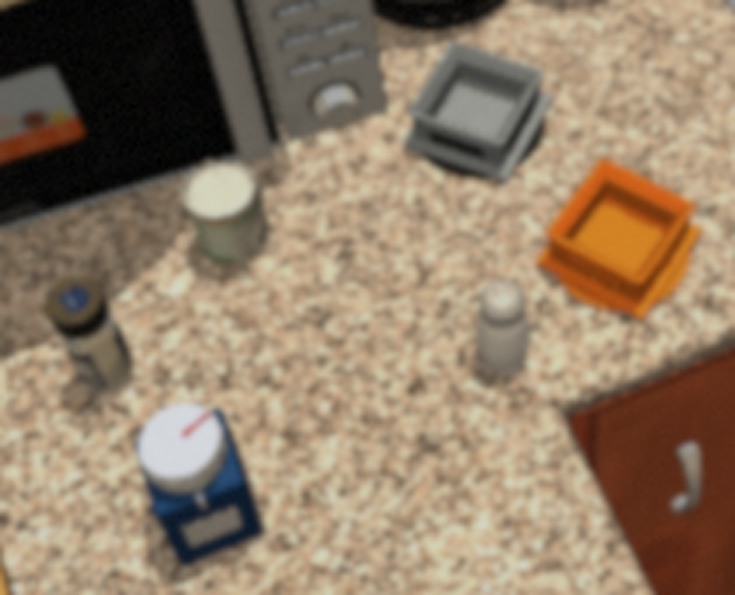

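```bash
cat > m.py <<'E'
from h import *
S=manip.camera("scene");D=manip.camera("side")
s=lambda u,v:(u/4+130-.375,v/4+200-.375)
d=lambda u,v:(u/3.5+120-.36,v/3.5+190-.36)
def p(n,a): print(n,np.round(a,4).tolist())
p("lid",[ray_z(S,s(171,387),.119),ray_z(D,d(181,445),.119)])
p("jar bot corners",[ray_z(S,s(163,521),0),ray_z(S,s(241,503),0),ray_z(D,d(183,559),0),ray_z(D,d(261,533),0)])
for z in(.048,):
  a=[ray_z(S,s(*q),z) for q in((431,125),(481,70),(565,100),(515,160))];p("hold S",a);p("c",np.mean(a,0))
  a=[ray_z(D,d(*q),z) for q in((412,113),(457,46),(544,76),(499,142))];p("hold D",a);p("c",np.mean(a,0))
p("tin",[ray_z(S,s(238,180),.072),ray_z(D,d(222,190),.072)])
p("bcj",[ray_z(S,s(85,260),.105),ray_z(D,d(76,302),.105)])
p("shk",[ray_z(S,s(500,288),.09),ray_z(D,d(503,298),.09)])
E
python3 m.py
```

```text
lid [[0.4899, 0.2784, 0.119], [0.4925, 0.2806, 0.119]]
jar bot corners [[0.4908, 0.3119, 0.0], [0.4593, 0.2677, 0.0], [0.491, 0.3145, 0.0], [0.4591, 0.2687, 0.0]]
hold S [[0.5876, -0.0655, 0.048], [0.6024, -0.1449, 0.048], [0.5189, -0.1618, 0.048], [0.5036, -0.0789, 0.048]]
c [0.5531, -0.1128, 0.048]
hold D [[0.5863, -0.0632, 0.048], [0.6017, -0.144, 0.048], [0.5194, -0.1599, 0.048], [0.508, -0.0807, 0.048]]
c [0.5539, -0.1119, 0.048]
tin [[0.6444, 0.0956, 0.072], [0.6456, 0.0967, 0.072]]
bcj [[0.6398, 0.2393, 0.105], [0.6402, 0.2421, 0.105]]
shk [[0.3946, 0.0584, 0.09], [0.3988, 0.0564, 0.09]]
```

The crops and both cameras agree. The lid is at about (0.491, 0.280), with the jar's label side facing (-0.82, 0.58). The holder is at (0.5535, -0.1125), with a yaw of about 10.5°. Next I'll look at each with the wrist camera.

Run:
```python
from h import *
def look(n):
    p,r=manip.get_position(),manip.get_ee_rot(); c=manip.camera("wrist"); np.savez("pics/"+n,T=wristT(c,p,r)); im=c["image"][:,:,::-1]
    cv2.imwrite(f"pics/{n}.png",cv2.resize(im,None,fx=1.4,fy=1.4,interpolation=cv2.INTER_CUBIC)); print(n,p,manip.get_joint_positions().round(3),manip.get_time())
manip.move_to([.47,-.10,.33],down(1.754)); look("wh")
manip.move_to([.493,.277,.235],down(2.53)); look("wj")
```

```text
wh [ 0.46996425 -0.10063618  0.32980717] [-0.236  0.087  1.822 -0.     1.233 -0.418] 2.4
wj [0.49349241 0.27615536 0.23533044] [ 0.489  0.321  1.753 -0.     1.067 -0.468] 3.9
```

View pics/wh.png

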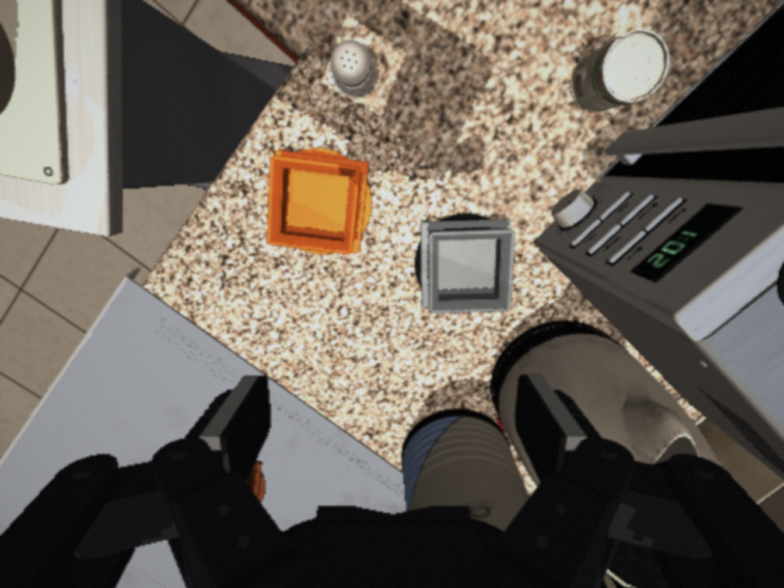

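View pics/wj.png

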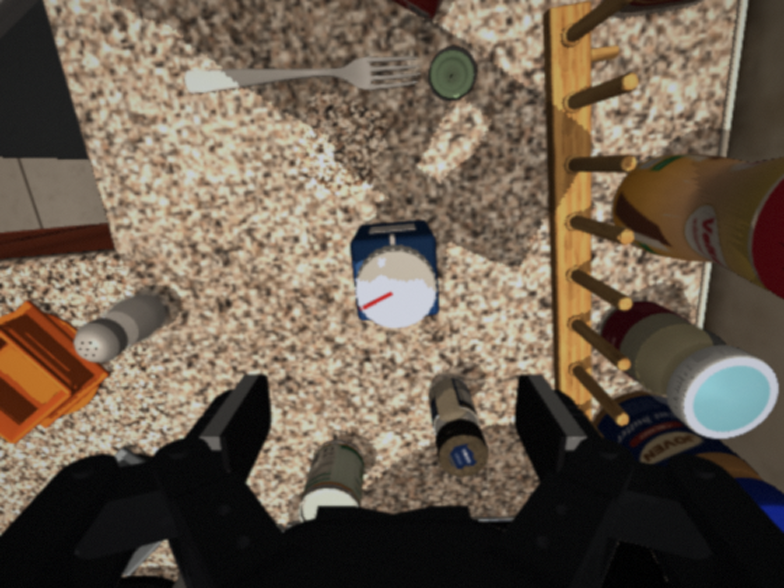

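The wrist views are clear. The holder lip corners are near (421,225), (513,221), (512,309) and (423,314), and a kettle base is close by at (500-555, 320-370). On the jar, the top corners are (354,241), (437,236), (438,316) and (358,319). The lid centre is (397,289), the red line ends at (363,307), and the index mark is at (392,240).

Run:
```python
from h import *
c=manip.camera("wrist")
def pts(n,uv,z):
    T=np.load(f"pics/{n}.npz")["T"]; return np.array([ray_z(c,((u+.5)/1.4-.5,(v+.5)/1.4-.5),z,T)[:2] for u,v in uv])
def sq(a):
    e=np.roll(a,-1,0)-a; print(a.round(4).tolist(),"c",a.mean(0).round(4),"len",np.linalg.norm(e,axis=1).round(4),"ang",np.rad2deg(np.arctan2(e[:,1],e[:,0])).round(1))
print("holder lip");sq(pts("wh",[(421,225),(513,221),(512,309),(423,314)],.048))
print("pocket floor");sq(pts("wh",[(439,236),(496,234),(498,287),(441,289)],.010))
print("jar");sq(pts("wj",[(354,241),(437,236),(438,316),(358,319)],.09))
print("lid",pts("wj",[(397,289)],.119),"red",pts("wj",[(363,307)],.119),"idx",pts("wj",[(392,240)],.09))
print("kettle",pts("wh",[(498,365),(515,340),(555,322),(600,335)],0).round(3).tolist(),"k2",pts("wh",[(405,440),(455,410)],0).round(3).tolist(),"micro",pts("wh",[(535,240)],0))
```

```text
holder lip
[[0.4936, -0.0762], [0.5848, -0.0552], [0.6088, -0.1469], [0.515, -0.17]] c [ 0.5506 -0.1121] len [0.0936 0.0947 0.0965 0.0963] ang [  12.9  -75.4 -166.1  102.9]
pocket floor
[[0.5192, -0.0889], [0.5813, -0.0751], [0.5991, -0.1344], [0.5346, -0.1487]] c [ 0.5586 -0.1118] len [0.0636 0.0618 0.0661 0.0618] ang [  12.5  -73.2 -167.5  104.5]
jar
[[0.4551, 0.2685], [0.4859, 0.3185], [0.5363, 0.2862], [0.5038, 0.2359]] c [0.4953 0.2773] len [0.0587 0.0598 0.0598 0.0586] ang [  58.3  -32.6 -122.8  146.2]
lid [[0.49453774 0.27770092]] red [[0.49171482 0.25191979]] idx [[0.46997118 0.29090752]]
kettle [[0.628, -0.235], [0.64, -0.199], [0.682, -0.167], [0.741, -0.173]] k2 [[0.534, -0.365], [0.589, -0.308]] micro [[ 0.62964306 -0.07475262]]
```

Run:
```python
import cv2,numpy as np
a=cv2.resize(cv2.imread("pics/wh.png"),(560,420),interpolation=cv2.INTER_AREA);b=cv2.resize(cv2.imread("pics/wj.png"),(560,420),interpolation=cv2.INTER_AREA)
f=lambda i,x,y:cv2.resize(i[y:y+90,x:x+80],None,fx=5,fy=5,interpolation=cv2.INTER_CUBIC)
cv2.imwrite("pics/comp.png",np.hstack([f(a,293,148),f(b,243,150)]))
```

```text
(no output)
```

View pics/comp.png

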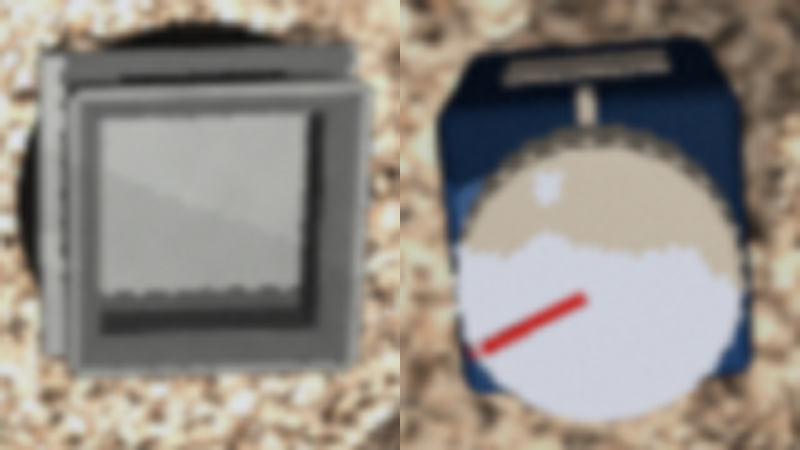

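Run:
```python
from h import *
c=manip.camera("wrist")
def pts(n,uv,z):
    o=(293,148) if n=="wh" else (243-80,150)
    T=np.load(f"pics/{n}.npz")["T"]; return np.array([ray_z(c,((u+.5)/5-.5+o[0],(v+.5)/5-.5+o[1]),z,T)[:2] for u,v in uv])
def sq(n,a):
    e=np.roll(a,-1,0)-a; print(n,a.round(4).tolist(),"c",a.mean(0).round(4),"len",np.linalg.norm(e,axis=1).round(4),"ang",np.rad2deg(np.arctan2(e[:,1],e[:,0])).round(1))
sq("lip",pts("wh",[(72,95),(372,85),(362,368),(75,375)],.048))
sq("pock",pts("wh",[(98,113),(325,108),(322,326),(101,333)],.036))
sq("jar",pts("wj",[(440,115),(742,103),(750,375),(462,392)],.09))
l=pts("wj",[(600,283)],.119)[0];print("lid",l)
r=pts("wj",[(585,297),(478,352)],.119);v=r[1]-r[0];v2=r[1]-l
i=pts("wj",[(585,106)],.09)[0]-l
print(r,[np.rad2deg(np.arctan2(q[1],q[0])) for q in (v,v2,i)])
S=manip.camera("scene");D=manip.camera("side")
for k in(S,D):
  print([proj(k,[x,y,.048]).round(1).tolist() for x,y in pts("wh",[(72,95),(372,85),(362,368),(75,375)],.048)])
```

```text
lip [[0.5044, -0.0829], [0.5884, -0.0645], [0.6082, -0.148], [0.5229, -0.166]] c [ 0.556  -0.1154] len [0.086  0.0858 0.0871 0.0852] ang [  12.3  -76.7 -168.1  102.6]
pock [[0.5144, -0.0883], [0.5802, -0.0747], [0.5966, -0.1404], [0.5299, -0.155]] c [ 0.5553 -0.1146] len [0.0672 0.0677 0.0684 0.0684] ang [  11.7  -76.  -167.6  103. ]
jar [[0.4544, 0.2665], [0.4868, 0.3167], [0.5353, 0.2867], [0.5038, 0.2353]] c [0.4951 0.2763] len [0.0598 0.0571 0.0604 0.0584] ang [  57.2  -31.7 -121.5  147.7]
lid [0.49402963 0.27712173]
[[0.49464046 0.27329968]
 [0.49188868 0.25069497]] [np.float64(-96.94074819521526), np.float64(-94.63167301677213), np.float64(150.60941511144185)]
[[259.0, 238.9], [237.0, 230.9], [249.3, 216.0], [270.8, 223.5]]
[[263.7, 230.3], [237.1, 221.3], [249.4, 201.1], [275.3, 209.6]]
```

The pocket measures 67 mm, as specified. The holder centre is about (0.555, -0.114) with a yaw of 12°. The jar is at (0.4946, 0.277) with its label direction at 148°, and the red line needs about 2.0 rad clockwise to reach the mark. Next I'll grasp the jar and carry it over.

Run:
```python
from h import *
J=[.4946,.277]; o=down(2.58)
manip.servo_line([*J,.2],o,.2); manip.servo_line([*J,.081],o,.12)
print(manip.get_contact_force().round(1))
manip.command_gripper(.05,45); print("w",manip.get_width(),manip.get_grip_force(),manip.get_contact_force().round(1))
manip.servo_line([*J,.20],o,.12); print("w",manip.get_width(),manip.get_contact_force().round(1))
H=[.555,-.114]; o=down(1.78)
manip.servo_line([*H,.20],o,.2); print(manip.get_position(),manip.get_joint_positions().round(2))
manip.servo_line([*H,.143],o,.1); f0=manip.get_contact_force(); print(f0.round(1),manip.get_time())
p,r=manip.get_position(),manip.get_ee_rot(); c=manip.camera("wrist"); np.savez("pics/wc",T=wristT(c,p,r)); cv2.imwrite("pics/wc.png",cv2.resize(c["image"][100:320,150:410,::-1],None,fx=3,fy=2.7,interpolation=cv2.INTER_CUBIC))
```

```text
[-0.7 -0.8  0.5]
w 0.05259617963293628 47.05738842487335 [0.7 0.7 4.5]
w 0.05282556343325043 [-0.7 -0.3 -4.6]
[ 0.55487941 -0.11328842  0.19996595] [-0.22  0.37  1.78  0.    1.   -0.43]
[ 0.1 -0.7 -4.2] 9.95
```

View pics/wc.png

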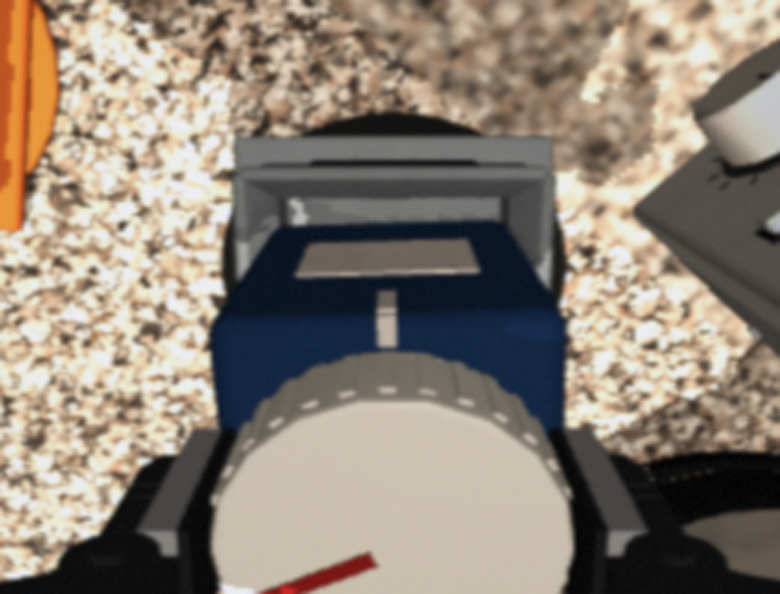

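The lid and pads show clearly here, but the measured width of 52.6 mm doesn't fit a 62 mm grip. The pads' far ends at (218,430) and (567,430) sit beside the lid, which suggests I'm holding the lid and not the body. I'll check this from the fixed cameras before lowering.

Run:
```python
from h import *
p=manip.get_position();print(p,manip.get_width(),manip.get_contact_force(),R.from_rotvec(manip.get_ee_rot()).as_matrix().round(3)); out=[]
for n in("scene","side"):
    c=manip.camera(n); u,v=proj(c,p); x0,y0=int(u)-40,int(v)-62
    im=cv2.resize(c["image"][y0:y0+120,x0:x0+80,::-1],None,fx=5,fy=5,interpolation=cv2.INTER_CUBIC)
    for dz,col in((0,(0,0,255)),(-.022,(0,255,255)),(.038,(0,255,0)),(-.081,(255,0,255))):
        q=(proj(c,p+[0,0,dz])-[x0,y0]+.5)*5; cv2.line(im,(int(q[0])-60,int(q[1])),(int(q[0])-40,int(q[1])),col,1);cv2.circle(im,(int(q[0]),int(q[1])),2,col,-1)
    out.append(im)
cv2.imwrite("pics/chk.png",np.hstack(out))
```

```text
[ 0.5556471  -0.11410227  0.14365996] 0.05262560308259149 [-0.07200619  0.25162921 -3.71126474] [[-0.208  0.978  0.001]
 [ 0.978  0.208 -0.   ]
 [-0.001  0.001 -1.   ]]
```

View pics/chk.png

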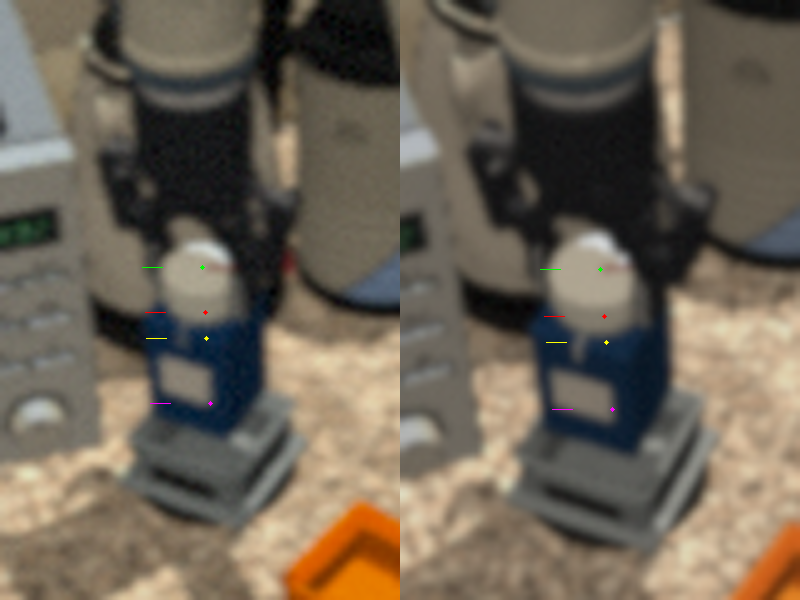

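All three cameras agree that the gripper sits about 35-40 mm farther back than the nominal TCP figures, so I am holding the lid. The jar is aligned with the holder: its edges are parallel, and the offset is about 1.5 mm towards tool +y. I'll lower it with a force guard well below the 7 N that would press the lid.

Run:
```python
from h import *
H=np.array([.5563,-.1138]); o=down(1.78)
print(manip.get_contact_force().round(1))
z=.143
while z>.086:
    z-=.0015 if z>.133 or .1>z else .002
    manip.servo_line([*H,z],o,.03); f=manip.get_contact_force()
    if abs(f[0])>2.5 or abs(f[1])>2.5 or f[2]>-2.2: print(round(z,4),f.round(1),manip.get_position().round(4))
    if f[2]>1.5: break
print(z,manip.get_position(),f,manip.get_torque().round(2),manip.get_time())
```

```text
[-0.4 -0.1 -4.5]
0.091 [ 0.9  0.1 -0.1] [ 0.5566 -0.1138  0.0913]
0.0895 [-0.7  1.7  4.6] [ 0.5566 -0.1138  0.09  ]
0.08949999999999994 [ 0.55664484 -0.11380017  0.08996006] [-0.66023051  1.74367693  4.62626309] [0.18 0.2  0.06] 17.6
```

It touched down exactly at floor height. Next I'll release, rise, shut the fingers and press the lid under a force guard.

Run:
```python
from h import *
H=np.array([.5563,-.1138]); o=down(1.78)
manip.servo_line([*H,.091],o,.03)
manip.command_gripper(.075); print(manip.get_contact_force().round(1))
manip.servo_line([*H,.165],o,.12)
manip.command_gripper(0.0,40); print(manip.get_width(),manip.get_contact_force().round(1),manip.get_time())
z=.150; manip.servo_line([*H,z],o,.1); f0=manip.get_contact_force()[2]; c=False
while z>.085:
    z-=.001 if c else .003
    manip.servo_line([*H,z],o,.04); f=manip.get_contact_force()[2]-f0
    if f>2: c=True; print(round(z,4),round(f,1),manip.get_position()[2].round(4))
    if f>20: break
print(z,manip.get_time())
```

```text
[-1.   0.1  0.6]
9.783542098012911e-05 [-0.4 -0.  -0.5] 19.6667
0.114 6.9 0.1146
0.113 14.5 0.1145
0.112 22.8 0.1143
0.11199999999999996 23.4667
```

The lid stopped within 3 mm of contact and stayed put at 23 N, so either it's home or it was already mostly pressed. I'll step back for one oblique wrist view to check the lid-to-shoulder gap.

Run:
```python
from h import *
H=np.array([.5563,-.1138]); o=down(1.78); x=np.array([np.cos(1.78),np.sin(1.78)])
manip.servo_line([*H,.15],o,.15); manip.servo_line([*(H+.10*x),.19],o,.15); manip.hold(.2)
p,r=manip.get_position(),manip.get_ee_rot(); c=manip.camera("wrist"); T=wristT(c,p,r); im=c["image"]; np.savez("pics/wl",T=T,im=im)
u,v=map(int,proj(c,[*H,.1],T)); x0,y0=u-65,v-60
k=cv2.resize(im[y0:y0+100,x0:x0+130,::-1],None,fx=6,fy=6,interpolation=cv2.INTER_CUBIC); raw=k.copy()
for h,rad,col in((.129,.027,(0,255,255)),(.123,.027,(0,255,0)),(.107,.027,(255,255,0)),(.101,.027,(255,0,255))):
    for t in np.linspace(0,2*np.pi,60 if h>.11 else 40):
        q=(proj(c,[H[0]+rad*np.cos(t),H[1]+rad*np.sin(t),h],T)-[x0,y0]+.5)*6; cv2.circle(k,(int(q[0]),int(q[1])),1,col,-1)
for s in(-1,1):
    for t in np.linspace(-1,1,20):
        y=np.array([x[1],-x[0]]); q=(proj(c,[*(H+.031*x+.031*t*y),.1],T)-[x0,y0]+.5)*6; cv2.circle(k,(int(q[0]),int(q[1])),1,(0,0,255),-1)
cv2.imwrite("pics/wl.png",k); print(p,manip.get_time())
a=im.astype(int); m=(a[...,0]>120)&(a[...,1]<70)&(a[...,2]<70); m[:y0]=0;m[y0+100:]=0;m[:,:x0]=0;m[:,x0+130:]=0
vv,uu=np.nonzero(m); P=np.array([ray_z(c,q,.123,T)[:2] for q in zip(uu,vv)]); print(len(P),P.mean(0)); d=P-H; print("red ang",np.rad2deg(np.arctan2(d.mean(0)[1],d.mean(0)[0])), np.linalg.norm(d,axis=1).min(),np.linalg.norm(d,axis=1).max())
```

```text
[ 0.53546216 -0.01665751  0.1895724 ] 24.9833
0 nan<stdin>:15: RuntimeWarning: Mean of empty slice.
  ret = ret.dtype.type(ret / rcount)
Traceback (most recent call last):
ValueError: operands could not be broadcast together with shapes (0,) (2,)
```

View pics/wl.png

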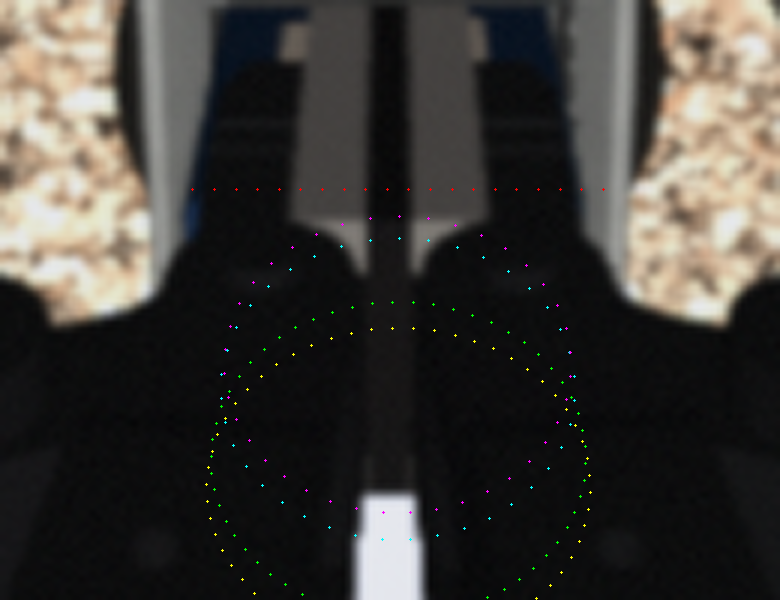

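The closed fingers hide the lid in this view, so I'll go by force. I'll press once more to about 35 N, far above the 7 N friction, to be sure the lid is home. Then I'll grip the lid and read the baseline torque.

Run:
```python
from h import *
H=np.array([.5563,-.1138]); o=down(1.78)
manip.servo_line([*H,.15],o,.15); f0=manip.get_contact_force()[2]
manip.servo_line([*H,.118],o,.08)
for z in(.1155,.1145,.1125,.111,.1105):
    manip.servo_line([*H,z],o,.04); f=manip.get_contact_force()[2]-f0; print(z,f.round(1),manip.get_position()[2].round(4))
    if f>32: break
manip.servo_line([*H,.145],o,.15); manip.command_gripper(.075)
manip.move_to([*H,.145],down(3.3)); manip.servo_line([*H,.093],down(3.3),.1)
t0=manip.get_torque(); print(t0.round(3),manip.get_contact_force().round(1),manip.get_joint_positions().round(3))
manip.command_gripper(.04,80); print(manip.get_width(),manip.get_grip_force(),manip.get_contact_force().round(1),manip.get_torque().round(3),manip.get_time())
```

```text
0.1155 -0.2 0.1157
0.1145 0.3 0.1147
0.1125 17.3 0.1144
0.111 29.6 0.1143
0.1105 34.0 0.1143
[-0.023  0.042  0.039] [ 0.8 -0.1  1.2] [-0.223  0.521  1.836 -0.     0.784 -1.952]
0.05130988740259928 82.54536151885986 [-0.9 -2.3  4.9] [-0.187  0.235 -0.002] 31.1
```

The lid is hard home: rigid at 34 N with no movement. Now I'll screw it on.

Run:
```python
from h import *
q=manip.get_joint_positions(); q0=q.copy(); b=.039
def go(d):
    t=q0.copy(); t[5]=q0[5]+d; manip.set_joints(t); manip.hold(.1)
    T=manip.get_torque()[2]; a=manip.get_joint_positions()[5]-q0[5]; f=manip.get_contact_force()
    print(round(d,2),"act",a.round(3),"Mz",(T-b).round(3),"F",f.round(1),"w",round(manip.get_width(),4),round(manip.get_time(),1)); return abs(T-b)
go(.4);go(1.0);d=1.5;go(d)
while d<2.05:
    d+=.07
    if go(d)>.42: break
```

```text
0.4 act 0.397 Mz 0.028 F [ 0.4 -0.9 -1.2] w 0.0514 31.7
1.0 act 0.998 Mz -0.016 F [-2.  -3.2  2. ] w 0.0514 32.4
1.5 act 1.497 Mz -0.026 F [-3.1 -3.4  5.6] w 0.0516 33.0
1.57 act 1.567 Mz -0.093 F [-2.3 -4.1  6. ] w 0.0513 33.4
1.64 act 1.637 Mz -0.059 F [-3.3 -3.3  5. ] w 0.0514 33.7
1.71 act 1.707 Mz -0.028 F [-2.2 -2.8  5. ] w 0.0513 34.1
1.78 act 1.777 Mz -0.086 F [-2.1 -3.8  5.5] w 0.0513 34.4
1.85 act 1.847 Mz -0.13 F [-2.6 -4.5  4.6] w 0.0515 34.8
1.92 act 1.917 Mz 0.206 F [-2.7 -4.4  3.6] w 0.0515 35.1
1.99 act 1.987 Mz 0.288 F [-3.9 -5.   5.2] w 0.0514 35.5
2.06 act 2.056 Mz 0.362 F [-4.8 -5.5  6.6] w 0.0513 35.8
```

Clear seal resistance begins at about 1.9 rad. The torque suggests a seal of about 0.12-0.17, so I'll add one more small step, release, and check the red line numerically against the index mark.

Run:
```python
from h import *
q=manip.get_joint_positions(); q[5]+=.065; manip.set_joints(q); manip.hold(.2)
print(np.mean([manip.get_torque()[2] for _ in range(5)])-.039,manip.get_joint_positions()[5].round(3))
p=manip.get_position(); manip.command_gripper(.075)
H=np.array([.5563,-.1138]); o=manip.get_ee_rot()
manip.servo_line([p[0],p[1],.16],o,.12); manip.move_to([*H,.245],down(1.78)); manip.hold(.2)
p,r=manip.get_position(),manip.get_ee_rot(); c=manip.camera("wrist"); T=wristT(c,p,r); im=c["image"]; np.savez("pics/wf",T=T,im=im)
cu,cv=proj(c,[*H,.123],T); a=im.astype(int); print((cu,cv),manip.get_time())
m=(a[...,0]>110)&(a[...,1]<80)&(a[...,2]<80); V,U=np.mgrid[:420,:560]; m&=np.hypot(U-cu,V-cv)<45
P=np.array([ray_z(c,(u,v),.123,T)[:2] for v,u in np.argwhere(m)]); print("red n",len(P))
w=(a.min(2)>150)&(np.hypot(U-cu,V-cv)<45); print("lid centroid",U[w].mean(),V[w].mean())
if len(P):
    e=np.linalg.svd(P-P.mean(0))[2][0]; print("red mean",P.mean(0),"line ang",np.rad2deg(np.arctan2(e[1],e[0])),"span",np.ptp((P-P.mean(0))@e))
    print("px u,v range",np.argwhere(m).min(0),np.argwhere(m).max(0))
blue=(a[...,2]>a[...,0]+30)&(np.hypot(U-cu,V-cv)<75); bb=np.argwhere(blue); print("blue",bb.min(0),bb.max(0))
S=a[int(cv)-70:int(cv)-25:3,int(cu)-12:int(cu)+13:3].sum(2)//3; print(S)
```

```text
0.4395690824770942 0.166
(np.float64(282.5515313095553), np.float64(204.76176675732538)) 38.225
red n 24
lid centroid 283.030701754386 213.49890350877192
red mean [ 0.55280346 -0.099129  ] line ang -82.19780760811648 span 0.023713949128466173
px u,v range [177 281] [202 284]
blue [168 251] [228 312]
[[ 96 119 131 120  71 129 178 163 134]
 [126  67  42  32  32  38  99 116 140]
 [ 17  17  18  18  17  17  17  18  23]
 [ 69  70  70  72  88  87  89  89  91]
 [116 115 115 117 118 117 117 117 116]
 [ 70  68  72  71  73  72  71  77  73]
 [153 154 153 155 114 102 102 102 104]
 [ 65  65  64  65  64  63  63  65  64]
 [ 56  55  55  55  55  55  54  57  57]
 [ 85  86  72  70  61  53  52  46  43]
 [118 107 108 102 102 113 108 104 102]
 [ 22  23  25  27  68  36  28  37  38]
 [ 52  50  36  36 175  62  29  30  27]
 [ 54  50  52  60 146  76  49  48  47]
 [ 61  94 103 114  61  91  98  87  54]]
```

The red line is within about 4° of the index mark, which puts the seal at about 0.16-0.28 by torque and angle, well inside the snug band. The gripper is clear of everything, so I'm handing in.

```bash
python3 -c "
from rig import manip
print(manip.get_contact_force().round(1),manip.get_time(),manip.sign_off())"
```

```text
the job is handed in; nothing more can be done
[-0.8 -0.3 -0.2] 38.225 None
```

I handed the job in at 38 s with the jar fully down in the grey holder, the lid pressed home (rigid at 34 N) and screwed to a clear seal resistance, red line about 4° from the index mark; but I carried the jar by its lid instead of its flat sides, and the lid moved 3 mm or less of its 6 mm when I pressed it, so it may have been partly pressed before the jar was in the holder, out of the order asked.

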